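# Refit the timer knob on a dryer control unit

## Robot

A 7-joint arm with a two-finger parallel gripper is mounted at the origin on the work surface. World frame = base frame: x ahead of the robot, y to its left, z up, the work surface at z = 0. Lengths are in mm, angles in rad, forces in N, time in s.
With the tool pointing down it reaches from about 425 to 825 mm from the base axis. Payload 3.6 kg.
Tool frame: the origin (TCP) lies midway between the tips of the shut fingers; the grasp point (between the pads) lies 19 mm behind it; z points along the fingers, y is the line along which they close (so a half turn about z gives the same grasp; the last joint's range is limited). The gripper opens to 85 mm and grips with 20 to 120 N. Pads are 22 mm wide; open, the fingers measure 114 mm over their backs; the gripper's body (76 mm by 85 mm) begins 54 mm behind the grasp point. The pads swing forward as they close: fully open they stand 13 mm farther back than shut.
Start: joints at [-1.216, 0.615, -0.013, 1.423, 0.008, 1.103, -0.04], TCP at [242.15, 603.18, 231.297] pointing down, gripper open.
Joint ranges: [-3.12, 3.12], [-0.3, 2.06], [-1.34, 1.32], [0.26, 2.42], [-1.36, 4.5], [0.01, 1.98], [-2.84, 2.84]. Speed limits (rad/s): [2.79, 2.79, 3.14, 3.14, 3.14, 3.14, 3.14].

## Interface

Orientations are given as [roll, pitch, yaw] about the fixed x, y, z axes, in that order (R = Rz(yaw) Ry(pitch) Rx(roll)).
In Python, from station import robot, capture gives the robot as it stands. Calls block until the motion is done:
- robot.reach(position, orientation): joint-space move of the TCP to a pose.
- robot.move_linear(position, rotation=None, max_speed=150, stop_force=None): straight line of the TCP; rotation=None keeps the orientation; max_speed is the mean speed in mm/s. With stop_force (N) it stops when the force on the tool has changed by that much, and returns True; else False.
- robot.move_joints(angles): joint-space move.
- robot.open_gripper() and robot.close(strength=None): open the fingers fully, or close them until they stop; strength is the grip in N (None keeps the last).
- robot.hold(seconds).
- robot.inverse_kinematics(position, orientation): joint angles nearest the present ones, or None.
- capture(name): name is "scene" or "top"; returns a dict with "color" (400x640x3 uint8, red, green, blue), "z_map" (400x640 float32, mm along the optical axis (not along the pixel's ray), 0 where there is no reading), "intrinsics" (3x3 intrinsics, pixels), "rvec" (rotation vector, rad) and "tvec" (3), from world to camera coordinates, as OpenCV has them. Camera axes: x right, y down, z forward; pixel columns grow to the right and rows downward; lengths in mm; the calibration is good to about 2 mm. A picture is of the moment at which its call begins.
A pose or a line that the arm cannot do raises robot.MotionError and nothing moves.
- robot.job_done(): hands the job in; it is judged then, once.
Readings, each from a call of its own:
- robot.current_t(): time.
- robot.current_joint_positions(): joint angles.
- robot.current_dq(): joint speeds.
- robot.current_tau(): joint torques, N m.
- robot.current_eef_pos(): TCP position.
- robot.current_ee_rot(): TCP orientation.
- robot.current_force(): force on the tool from outside, world axes, zero at the start.
- robot.current_ft_torque(): the same for the moment, N m.
- robot.current_width(): finger opening in mm.
- robot.current_grip_force(): force on a finger pad.
Only numpy, scipy, OpenCV 4.12 (cv2) and the standard library are available. Lean on these libraries where they do the work, as an engineer would, in place of code of your own. Each camera call takes 0.05 s, during which the arm holds its last target. There are 200 camera calls.

## Task

Put this dryer control unit back together: first turn the yellow lock collar clockwise by its tab until the line on the tab points at the green locked mark, and leave it there. Then pick up the loose black knob, turn it so that its D-shaped bore matches the D-shaped steel shaft (white pointer on the same side as the red stripe), push it all the way onto the shaft and press the sprung shaft in, to or nearly to its stop. Finish while still holding the knob pressed in, and leave the other things on the table where they are.

Things in the scene. Friction and masses are not known exactly. Their poses are not given: they have to be found in the camera images.
- panel: white control unit, a box 220 x 200 x 70 mm high fixed on the table, its top level. Origin on the table exactly under the axis of shaft and collar; z up; the box reaches 85 mm to its -x (robot) side, 135 mm to +x, 100 mm either way in y. Besides collar and shaft only flat trim, lamps and a coin plate (under 8 mm) are on its top
- collar (a joint): angle of the yellow lock collar (rad), growing clockwise seen from above, about the vertical axis of the shaft; it starts between 0 and 0.35, the locked mark is at 1.00, a stop is at 1.30. It stays where it is left (friction about 0.1 N m, some 2 N at the tab). The collar is a flat ring, inner diameter 64 mm, outer 88 mm, 8 mm high, on the unit's top (z = 70 mm), turning in place
- collar_tab (a point): top of the collar's upright tab with a black line on it, 100 mm above the table and 54 mm from the axis. The tab is a plate 22 mm long radially (42 to 64 mm from the axis), 10 mm thick and 30 mm high, standing on the unit's top; x axis points radially outward along the line, y is tangential (pinch along y), z up
- lock_mark (a point): middle of the green painted line on the unit's top, 74 mm from the axis and 70 mm above the table; the collar is locked when the tab's line points at it, seen from the axis. (A thin grey line 57 degrees anticlockwise from it marks where the tab sits at joint value 0)
- shaft_tip (a point): centre of the top end of the steel D-shaft, 112 mm above the table when not pressed. Shaft diameter 14 mm, flat 3.5 mm from the axis, top edge chamfered 2 mm, 36 mm free above a thin 40 mm disc that turns with it. x axis points from the axis to its flat, painted red like the stripe on the disc on that side; z up. It turns only stiffly (0.15 N m)
- shaft_push (a joint): how far the shaft is pressed down (m): 0 at rest, stop at 0.008; a spring resists with 3 N at 0 rising to 9 N at the stop
- knob: loose black knob, about 60 g, lying upright on the table; its place is swapped with a blue cap and a blue cup. Origin: centre of its underside, z up. Grip block 50 mm along x, 26 mm wide along y (grip there), 36 mm high; round skirt 54 mm wide, 5 mm high at its foot. x axis: along the white pointer line, from the axis
- knob_seat (a point): floor of the knob's D bore, on its axis, 22 mm above the underside; it meets shaft_tip when the knob is fully on. The bore opens downward, is 16 mm wide, its flat 4.5 mm from the axis on the +x (pointer) side: 1 mm clearance on the shaft, and it enters only when x of knob and of shaft_tip point the same way within about 0.15 rad. Same axes as the knob
- bottle_cap: bystander: blue cap, 48 mm wide, 28 mm high
- coin_cup: bystander: blue cup, 60 mm wide, 45 mm high
- detergent: bystander: orange bottle, 84 mm wide, 210 mm high
- stain_can: bystander: green can, 56 mm wide, 150 mm high
- screwdriver: bystander: screwdriver lying on the robot's side of the unit
- wrench: bystander: wrench lying in front of the robot
- peg_jar: bystander: glass jar beside the unit, 76 mm wide, 100 mm high
There are look-alikes about, which are no part of the job. Leave any orange look-alike of the knob alone.

How it is judged:
By the outcome, as a careful person would: the job done as asked, in the order asked, and still so for the second after the job is handed in, while the arm keeps its last pose, push and grip.
It also fails if it takes over 54 s, if anything falls off the work surface, if the arm or the gripper's body presses on something with over 40 N, if the wrist force passes 120 N, or if a joint passes its speed limit or range.

## Working session

There is one attempt and no reset: what is moved stays moved. The work goes in short steps, each a Python script; the robot and the scene stay as the last script left them, time stands still between calls to the robot, and variables do not carry over. Pictures are saved under pics/ and viewed, at most 10 in all, crops included, and the job is handed in when it is done.

```bash
ls; mkdir -p pics; cat > h.py <<'E'
import numpy as np, cv2
from station import robot, capture
def cap(name):
    c=capture(name); R,_=cv2.Rodrigues(np.array(c["rvec"],float)); t=np.array(c["tvec"],float).reshape(3); K=np.array(c["intrinsics"],float)
    z=c["z_map"]; v,u=np.mgrid[0:z.shape[0],0:z.shape[1]]
    P=np.stack([(u-K[0,2])/K[0,0]*z,(v-K[1,2])/K[1,1]*z,z],-1)
    W=(P-t)@R
    W[z<=0]=np.nan
    return c["color"],W,(R,t,K)
def ray(cal,u,v,h):
    R,t,K=cal; d=R.T@np.array([(u-K[0,2])/K[0,0],(v-K[1,2])/K[1,1],1]); o=-R.T@t
    return o+d*(h-o[2])/d[2]
def save(n,im,x0=0,y0=0,x1=640,y1=400,s=1):
    cv2.imwrite("pics/"+n+".png",cv2.resize(im[y0:y1,x0:x1,::-1],None,fx=s,fy=s,interpolation=cv2.INTER_CUBIC))
E
python3 - <<'E'
from h import *
print(robot.current_t())
for n in ("top","scene"):
    c,W,cal=cap(n); save(n+"0",c); print(n,-cal[0].T@cal[1],cal[2][0,0])
E
```

```text
pics
0.0
top [ 461.58845965  -83.15378378 1025.85644971] 364.7416495347368
scene [1194.93669759  646.80441221  828.55487634] 432.39244774776125
```

View pics/top0.png

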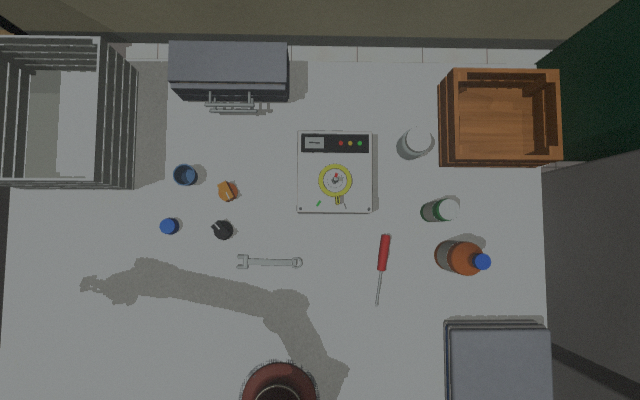

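View pics/scene0.png

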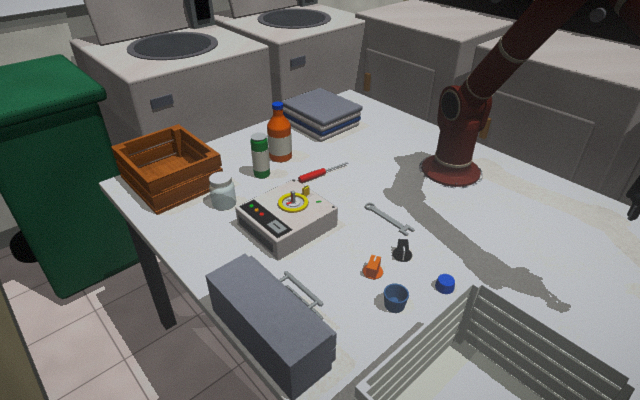

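Top view: the black knob is at (222,230) and the orange look-alike at (228,191). The collar and shaft are at (335,180), with the tab near (339,199) and the green mark near (319,204). Next I'll enlarge the knob and the collar in one picture.

```bash
python3 - <<'E'
from h import *
c,W,cal=cap("top"); d,V,cal2=cap("scene")
z=lambda im,x,y,w,h,s:cv2.resize(im[y:y+h,x:x+w],(int(w*s),int(h*s)),interpolation=cv2.INTER_CUBIC)
a=np.hstack([z(c,205,210,40,30,10),z(c,310,160,50,37,8)[:296].repeat(1,0) if 0 else z(c,308,162,52,39,400/52)])
b=np.hstack([z(d,380,225,53,40,400/53),z(d,260,170,80,60,5)])
im=np.vstack([a,b]);print(im.shape);save("crop1",im,0,0,800,im.shape[0])
g=lambda p:np.round(p,1).tolist()
print("knob",g(ray(cal,222,230,36)),"axis top",g(ray(cal,335,180,112)),"axis78",g(ray(cal,335,180,78)))
f=c.astype(int)
# yellow mask ring
m=(f[...,0]>120)&(f[...,1]>110)&(f[...,2]<90); m[:150]=0;m[215:]=0;m[:,:300]=0;m[:,372:]=0
P=W[m];r=P[(abs(P[:,2]-78)<5)]; t=P[P[:,2]>90]
print(len(P),len(r),len(t),g(t.mean(0)) if len(t) else 0)
A=np.c_[r[:,:2],np.ones(len(r))]
(cx,cy),rad=cv2.minEnclosingCircle(r[:,:2].astype(np.float32));print("ring",cx,cy,rad,g(r.min(0)),g(r.max(0)))
gm=(f[...,1]>f[...,0]+40)&(f[...,1]>f[...,2]+40); gm[:195]=0;gm[215:]=0;gm[:,:300]=0;gm[:,372:]=0
v,u=np.nonzero(gm);print("green",u.mean(),v.mean(),g(ray(cal,u.mean(),v.mean(),70)))
# panel top
pm=(abs(W[...,2]-70)<4);pm[:120]=0;pm[225:]=0;pm[:,:285]=0;pm[:,385:]=0
print("panel",cv2.minAreaRect(W[pm][:,:2].astype(np.float32)),W[pm][:,2].mean())
# knob
km=np.zeros(m.shape,bool);km[212:245,205:240]=1;Q=W[km]
k=Q[(Q[:,2]>25)&(Q[:,2]<45)];print("knobtop",len(k),k.mean(0),cv2.minAreaRect(k[:,:2].astype(np.float32)))
E
```

```text
Traceback (most recent call last):
ValueError: all the input array dimensions except for the concatenation axis must match exactly, but along dimension 0, the array at index 0 has size 301 and the array at index 1 has size 300
```

```bash
python3 - <<'E'
from h import *
c,W,cal=cap("top"); d,V,cal2=cap("scene")
z=lambda im,x,y,w,h:cv2.resize(im[y:y+h,x:x+w],(400,300),interpolation=cv2.INTER_CUBIC)
im=np.vstack([np.hstack([z(c,205,210,40,30),z(c,308,162,52,39)]),np.hstack([z(d,380,230,52,39),z(d,260,175,60,45)])])
save("crop1",im,0,0,800,600)
g=lambda p:np.round(p,1).tolist()
f=c.astype(int)
m=(f[...,0]>120)&(f[...,1]>110)&(f[...,2]<90); m[:150]=0;m[215:]=0;m[:,:300]=0;m[:,372:]=0
P=W[m];r=P[(abs(P[:,2]-78)<5)]; t=P[P[:,2]>90]
print(len(P),len(r),len(t),g(t.mean(0)) if len(t) else 0)
(cx,cy),rad=cv2.minEnclosingCircle(r[:,:2].astype(np.float32));print("ring",cx,cy,rad)
gm=(f[...,1]>f[...,0]+40)&(f[...,1]>f[...,2]+40); gm[:195]=0;gm[215:]=0;gm[:,:300]=0;gm[:,372:]=0
v,u=np.nonzero(gm);print("green",len(u),u.mean(),v.mean(),g(ray(cal,u.mean(),v.mean(),70)))
pm=(abs(W[...,2]-70)<4);pm[:120]=0;pm[225:]=0;pm[:,:285]=0;pm[:,385:]=0
print("panel",cv2.minAreaRect(W[pm][:,:2].astype(np.float32)),W[pm][:,2].mean())
km=np.zeros(m.shape,bool);km[212:245,205:240]=1;Q=W[km]
k=Q[(Q[:,2]>25)&(Q[:,2]<45)];print("knobtop",len(k),k.mean(0),cv2.minAreaRect(k[:,:2].astype(np.float32)))
s=Q[(Q[:,2]>3)&(Q[:,2]<45)];print("knob all",len(s),cv2.minEnclosingCircle(s[:,:2].astype(np.float32)))
for q,nm in ((V,"scene"),(W,"top")):
    e=q[(np.hypot(q[...,0]-cx,q[...,1]-cy)<14)&(q[...,2]>95)];print("shaft",nm,len(e),g(e.mean(0)) if len(e) else 0, g(e.max(0)) if len(e) else 0)
    e=q[(np.hypot(q[...,0]-cx,q[...,1]-cy)<75)&(np.hypot(q[...,0]-cx,q[...,1]-cy)>35)&(q[...,2]>90)];print("tab",nm,len(e),g(e.mean(0)) if len(e) else 0)
rm=(f[...,0]>f[...,1]+45)&(f[...,0]>f[...,2]+45);rm[:165]=0;rm[195:]=0;rm[:,:320]=0;rm[:,352:]=0
v,u=np.nonzero(rm);print("red",list(zip(u.tolist(),v.tolist())))
E
```

```text
377 356 16 [538.4, -151.8, 99.2]
ring 590.9283447265625 -146.62939453125 43.50242614746094
green 11 318.3636363636364 202.72727272727272 [530.3, -104.4, 70.0]
panel ((615.2988891601562, -145.82284545898438), (197.58995056152344, 219.72415161132812), 89.60916137695312) 69.87538940828976
knobtop 199 [459.18552634 158.12628251  34.89121137] ((458.98223876953125, 158.4689483642578), (49.913150787353516, 26.877349853515625), 42.56624984741211)
knob all 308 ((460.1551208496094, 163.20082092285156), 48.879661560058594)
shaft scene 26 [590.1, -142.6, 106.3] [595.4, -137.1, 114.2]
tab scene 34 [538.4, -149.0, 97.9]
shaft top 25 [588.6, -146.2, 108.6] [593.3, -140.5, 115.8]
tab top 36 [538.3, -152.1, 99.1]
red [(335, 173), (336, 173), (335, 174), (336, 174), (337, 174), (335, 175), (336, 175), (335, 176), (336, 176)]
```

View pics/crop1.png

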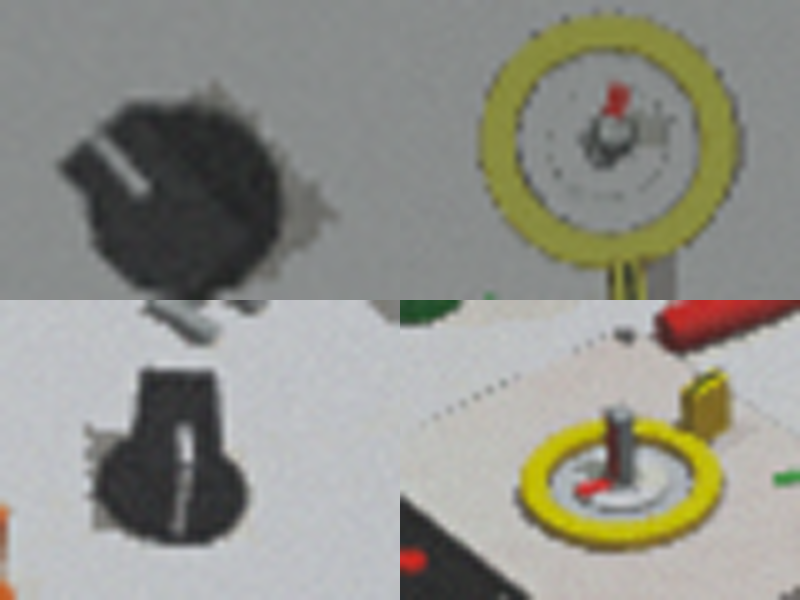

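The black knob in the upper-left crop (top image 222,230) fits the description. The one at (228,191) is orange, so it stays. Its pointer is up-left, about 43° in world yaw. The red stripe is on the +x side of the shaft. The tab is at (338,199), r≈53, z≈99, and the mark is at r≈73, so both agree with the given sizes. That leaves about 41° clockwise to turn.

```bash
python3 - <<'E'
from h import *
ax=np.array([590.5,-146.2])
c,W,cal=cap("top"); d,V,cal2=cap("scene")
for im,cl,nm in ((c,cal,"top"),(d,cal2,"scene")):
    f=im.astype(int); rm=(f[...,0]>f[...,1]+45)&(f[...,0]>f[...,2]+45)
    R,t,K=cl; v,u=np.nonzero(rm)
    p=np.array([ray(cl,a,b,76) for a,b in zip(u,v)])[:,:2]-ax
    p=p[(np.hypot(*p.T)<21)&(np.hypot(*p.T)>8)]; print(nm,len(p),p.mean(0),np.degrees(np.arctan2(*p.mean(0)[::-1])))
print(robot.current_ee_rot())
a0,a1=np.radians(186.3),np.radians(145.2)
P=lambda a,z:[ax[0]+54*np.cos(a),ax[1]+54*np.sin(a),z]
O=lambda a:[np.pi,0,a-np.pi]
robot.reach(P(a0,160),O(a0)); print(robot.current_joint_positions(),robot.current_t())
robot.move_linear(P(a0,81),stop_force=12); print(robot.current_eef_pos())
robot.close(30); print("w",robot.current_width(),robot.current_force())
for a in np.linspace(a0,a1,7)[1:]:
    robot.move_linear(P(a,81),O(a),max_speed=40)
print(robot.current_force(),robot.current_eef_pos(),robot.current_ee_rot())
robot.open_gripper(); robot.move_linear(P(a1,190),max_speed=200)
robot.reach([459,158.5,190],[np.pi,0,.743]);print(robot.current_t(),robot.current_joint_positions())
c,W,cal=cap("top"); f=c.astype(int)
q=W; e=q[(np.hypot(q[...,0]-ax[0],q[...,1]-ax[1])<75)&(np.hypot(q[...,0]-ax[0],q[...,1]-ax[1])>35)&(q[...,2]>90)&(q[...,2]<110)]
m=e.mean(0);print(len(e),m,np.degrees(np.arctan2(m[1]-ax[1],m[0]-ax[0]))%360)
z=lambda im,x,y,w,h:cv2.resize(im[y:y+h,x:x+w],(400,300),interpolation=cv2.INTER_CUBIC)
d=cap("scene")[0]
save("tab1",np.hstack([z(c,302,165,60,45),z(d,260,170,80,60)]),0,0,800,300)
E
```

```text
top 9 [14.14413403 -3.40046861] -13.518239297093245
scene 8 [12.216488   -4.76469769] -21.306872023101015
[-3.14114208e+00 -2.62220677e-05  2.75984924e+00]
[-0.219601    0.65707957  0.74252831  1.79676758 -0.55259082  0.90766054
 -0.68692459] 3.2667
[ 537.33580905 -152.49912287   81.52513034]
w 9.075694924075634 [-0.23738347 -0.59264415  2.24938096]
[-0.54128854 -1.37856603  4.51064582] [ 546.25816998 -116.00771254   81.1865031 ] [ 3.14114080e+00 -9.12152821e-04 -6.06812640e-01]
8.9917 [-0.87728869  0.50311691  0.74331558  1.95538659 -0.44623937  0.85223376
 -0.72565467]
35 [ 546.94701814 -116.45947714   99.11200242] 145.6724535950633
```

View pics/tab1.png

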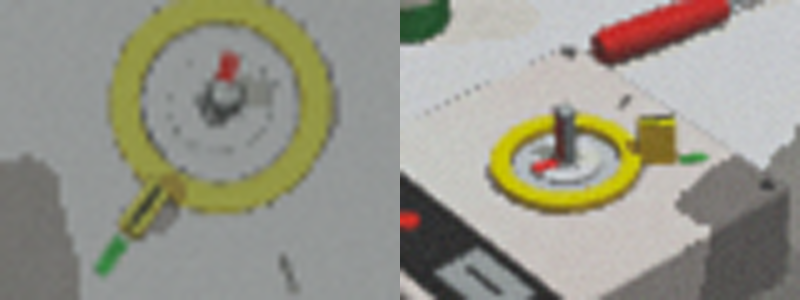

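The tab line now points at the green mark (tab at crop 150,200, mark at 110,255, measured 145.7° against 145.2°). Next I'll refine the shaft yaw and pick up the knob.

```bash
python3 - <<'E'
from h import *
ax=np.array([590.5,-146.2])
for nm in ("top","scene"):
    im,W,cl=cap(nm); f=im.astype(float); w=np.clip(f[...,0]-np.maximum(f[...,1],f[...,2])-12,0,None)
    R,t,K=cl
    y=(f[...,0]>100)&(f[...,1]>90)&(f[...,2]<np.minimum(f[...,0],f[...,1])*.6)
    pts=[]
    vs,us=np.nonzero((np.hypot(W[...,0]-ax[0],W[...,1]-ax[1])<60))
    p=np.array([ray(cl,a,b,76)[:2]-ax for a,b in zip(us,vs)]); r=np.hypot(*p.T)
    ww=w[vs,us]*((r<22)&(r>7)&(f[vs,us,1]<f[vs,us,2]*1.6+10)); cen=(p*ww[:,None]).sum(0)/ww.sum()
    yy=y[vs,us]&(np.abs(W[vs,us,2]-78)<4); q=np.array([ray(cl,a,b,78)[:2] for a,b in zip(us[yy],vs[yy])]).astype(np.float32)
    # outer-ish contour circle
    h=cv2.convexHull(q)[:,0]; A=np.c_[2*h,np.ones(len(h))]; s=np.linalg.lstsq(A,(h**2).sum(1),rcond=None)[0]
    print(nm,"stripe",cen,ww.sum(),np.degrees(np.arctan2(cen[1],cen[0])),"ring",s[:2],np.sqrt(s[2]+s[0]**2+s[1]**2))
    c2=cen+ax-s[:2]; print("  rel ring",np.degrees(np.arctan2(c2[1],c2[0])))
robot.move_linear([459,158.3,60],[np.pi,0,.743],max_speed=200)
print(robot.move_linear([459,158.3,9],max_speed=80,stop_force=10))
robot.close(50); print("w",robot.current_width(),robot.current_force(),robot.current_eef_pos())
robot.move_linear([459,158.3,190],max_speed=200);print("w",robot.current_width(),robot.current_t())
d,V,cal=cap("scene");R,t,K=cal
p=R@np.array([459,158.3,190])+t; u,v=(K@p/p[2])[:2].astype(int);print(u,v)
save("held",d,max(u-50,0),max(v-45,0),u+50,v+30,6)
E
```

```text
top stripe [13.62931611 -3.54590846] 748.0 -14.583218439584826 ring [ 589.74189677 -146.89742745] 42.337315461607396
  rel ring -11.19883224051405
scene stripe [ 9.33761233 -4.64031182] 996.0 -26.42500702396882 ring [ 586.32974337 -140.96615637] 46.51560662496514
  rel ring -36.16653624135551
False
w 25.270544447356627 [0.26388359 0.22592904 3.73311777] [459.2671207  158.37375892   9.3262923 ]
w 25.349103482670422 12.4167
409 199
```

View pics/held.png

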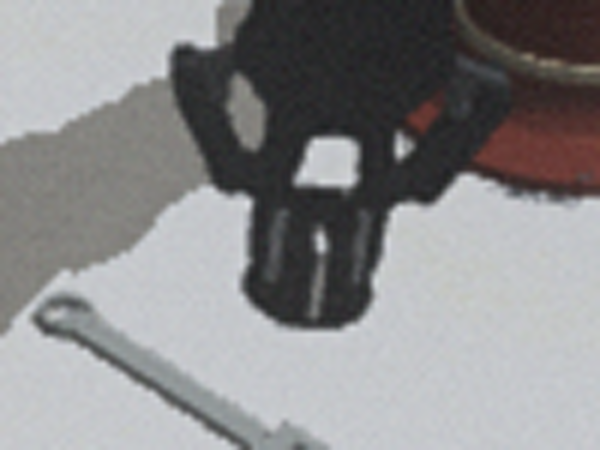

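The knob is held upright, with its pointer (crop 320,290) towards the camera. The shaft's red side is near -14°. Stripe readings from the scene camera are biased by the painted flat, so I'm trusting the top camera. Next I'll fit the knob under force guard.

```bash
python3 - <<'E'
from h import *
ax=np.array([590.3,-146.4]); yaw=-0.245
O=[np.pi,0,yaw]
robot.reach([*ax,190],O)
robot.move_linear([*ax,127],O,max_speed=120)
robot.hold(.2);print(robot.current_t(),robot.current_force(),robot.current_eef_pos())
s=robot.move_linear([*ax,107],max_speed=15,stop_force=3.5)
print(s,robot.current_eef_pos(),robot.current_force(),robot.current_ft_torque(),robot.current_t())
d,V,cal=cap("scene");save("fit",d,250,150,350,225,6)
E
```

```text
14.6 [-0.32237769 -0.0286251  -0.79417291] [ 590.80505017 -146.74320514  127.97484519]
False [ 590.35985319 -146.48289773  107.1099977 ] [ 0.32329396  0.40456271 -0.11477984] [ 0.00218105 -0.02822762  0.01002095] 16.0833
```

View pics/fit.png

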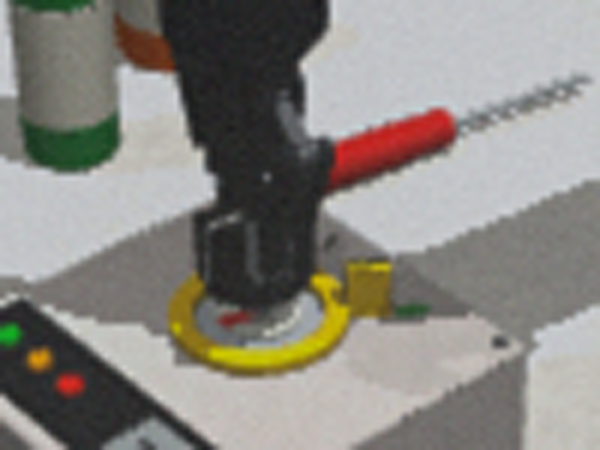

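It entered without resistance: 14 mm deep, about 0 N sideways, red stripe (235,320) under the pointer side. Now I'll press.

```bash
python3 - <<'E'
from h import *
p=robot.current_eef_pos()
robot.close(70)
for z in (101,98,95,92.5):
    s=robot.move_linear([p[0],p[1],z],max_speed=15,stop_force=25);print(z,s,robot.current_eef_pos()[2],robot.current_force().round(1) if hasattr(robot.current_force(),'round') else robot.current_force())
s=robot.move_linear([p[0],p[1],87],max_speed=12,stop_force=14);print(s,robot.current_eef_pos(),robot.current_force())
robot.hold(.5);print(robot.current_eef_pos(),robot.current_force(),robot.current_width(),robot.current_grip_force(),robot.current_t())
d,V,cal=cap("scene");save("press",d,250,150,350,225,6)
E
```

```text
101 False 100.88159974618935 [ 0.3  0.  -1.3]
98 False 98.48136361858953 [ 0.2 -0.8  2.4]
95 False 95.39056549441594 [ 0.1 -0.2  3.9]
92.5 False 93.07606548433478 [0.1 0.5 5.5]
True [ 590.81985952 -146.77952373   91.56300561] [-1.82072744  1.18137145  7.14993946]
[ 590.81181732 -146.77282343   91.63661981] [-0.88925566  0.99504941  6.86674725] 24.64067048111244 75.32507238909602 18.7833
```

View pics/press.png

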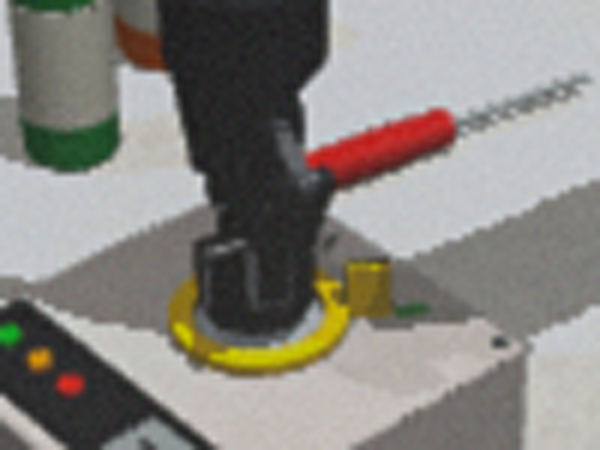

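It is seated and about 7.5 mm pressed. I'll push a little further to confirm the hard stop.

```bash
python3 - <<'E'
from h import *
p=robot.current_eef_pos()
for z in (90.5,89.5,88.5):
    s=robot.move_linear([590.5,-146.5,z],max_speed=8,stop_force=15); robot.hold(.3)
    f=robot.current_force();print(z,s,robot.current_eef_pos(),f,robot.current_width())
    if s or f[2]>14: break
robot.hold(1);print(robot.current_eef_pos(),robot.current_force(),robot.current_t())
c,W,cal=cap("top");d,_,_=cap("scene")
z=lambda im,x,y,w,h:cv2.resize(im[y:y+h,x:x+w],(400,300),interpolation=cv2.INTER_CUBIC)
save("final",np.hstack([z(c,160,110,220,165),z(d,260,170,80,60)]),0,0,800,300)
E
```

```text
90.5 False [ 590.78021453 -146.72156697   91.37226432] [-0.91384837 -0.54650874  7.3127582 ] 24.764942705492395
89.5 False [ 590.88685242 -146.77784598   91.25781045] [-1.79088451  0.69856593 11.13346214] 24.901252811822946
88.5 False [ 590.95435663 -146.84629425   91.13331527] [-3.7424121  1.5801005 16.0306428] 24.872418890675117
[ 590.922965   -146.86399029   91.11987832] [-2.91999218  2.03672132 15.56420807] 21.5417
```

View pics/final.png

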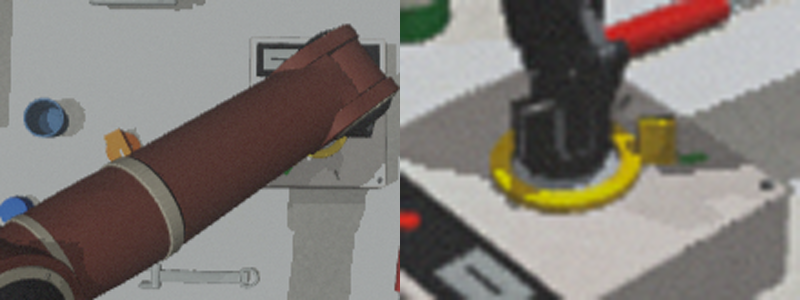

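The force now rises steeply with almost no travel (16 N at 91.1 mm), so the shaft is at its stop. The tab (655,140) still points at the green mark (690,157), and the visible bystanders are in place.

```bash
python3 -c "
from station import robot
print(robot.job_done())"
```

```text
the job is handed in; nothing more can be done
None
```

The job is handed in at about 21.5 s: the collar tab points at the locked mark, and the knob is on the D-shaft and held pressed against its stop with about 16 N.

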